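# Clip the tool box lid shut at the issue counter

## Task

Of the two alike tool boxes on the counter, one still has the four hinged flaps around its lid's rim sprung up. Press each of the four flaps down with the fingertips until it clicks shut, flush with the lid, leaving the box standing where it is. Pick nothing up, and leave the other box and the things around undisturbed.

Things in the scene. Friction and masses are not known exactly. Their poses are not given: they have to be found in the camera images.
- open_box: The black box with a grey lid to be clipped shut, loose, 0.8 to 1.2 kg. Lid 120 mm (x) by 170 mm (y), its top 70 mm above the counter; origin at the centre of the underside, z up. Lid: fixed middle panel 60 x 110 mm, fixed 30 x 30 mm corners, and on each side between the corners one flap 30 mm deep, hinged along the middle panel (106 mm long on the -x and +x sides, 56 mm on the -y and +y sides).
- shut_box: The same box with its four flaps already flush; to be left alone. Loose, same sizes, 70 mm high; origin at the centre of the underside.
- flap_near (a joint): Angle of the flap on the -x side of open_box: 0 sprung up (it slopes up and outwards, outer edge 12 mm above the lid's top), 0.40 rad clicked shut, flush with the lid's top. Pressed with some 10 N near the outer edge (more further in) it snaps over at about 0.20 and stays; let go before that it springs back.
- press_near (a point): Point to press on the flap on the -x side of open_box: on its upper face, middle of its length, 21 mm out from its hinge, 9 mm in from its outer edge. Moves with the flap: about 78 mm above the counter when open, 70 mm when shut.
- flap_far (a joint): Angle of the flap on the +x side of open_box: 0 sprung up (it slopes up and outwards, outer edge 12 mm above the lid's top), 0.40 rad clicked shut, flush with the lid's top. Pressed with some 10 N near the outer edge (more further in) it snaps over at about 0.20 and stays; let go before that it springs back.
- press_far (a point): Point to press on the flap on the +x side of open_box: on its upper face, middle of its length, 21 mm out from its hinge, 9 mm in from its outer edge. Moves with the flap: about 78 mm above the counter when open, 70 mm when shut.
- flap_left (a joint): Angle of the flap on the +y side of open_box: 0 sprung up (it slopes up and outwards, outer edge 12 mm above the lid's top), 0.40 rad clicked shut, flush with the lid's top. Pressed with some 10 N near the outer edge (more further in) it snaps over at about 0.20 and stays; let go before that it springs back.
- press_left (a point): Point to press on the flap on the +y side of open_box: on its upper face, middle of its length, 21 mm out from its hinge, 9 mm in from its outer edge. Moves with the flap: about 78 mm above the counter when open, 70 mm when shut.
- flap_right (a joint): Angle of the flap on the -y side of open_box: 0 sprung up (it slopes up and outwards, outer edge 12 mm above the lid's top), 0.40 rad clicked shut, flush with the lid's top. Pressed with some 10 N near the outer edge (more further in) it snaps over at about 0.20 and stays; let go before that it springs back.
- press_right (a point): Point to press on the flap on the -y side of open_box: on its upper face, middle of its length, 21 mm out from its hinge, 9 mm in from its outer edge. Moves with the flap: about 78 mm above the counter when open, 70 mm when shut.
- battery: Bystander, loose: cordless tool battery, 75 x 60 x 63 mm.
- tape: Bystander, loose: roll of paper tape lying flat, 90 mm across, 25 mm high.
- gauge_puck: Bystander, loose: round steel dial gauge lying flat, 60 mm across, 26 mm high.
- driver: Bystander, loose: screwdriver, 190 mm, lying flat.
- spray_can: Bystander, loose: standing can, 60 mm across, 160 mm high.
- mug: Bystander, loose: white mug, 80 mm across, 90 mm high.
- spanner: Bystander, loose: spanner, 170 mm, lying flat.
Things that resemble listed ones, but are neither listed nor needed, are in the scene too. Leave any pink look-alike of the open_box alone.

How it is judged:
By the outcome, as a careful person would: the job done as asked, in the order asked, and still so for the second after the job is handed in, with the robot touching nothing.
It also fails if it takes over 45 s, if anything falls off the work surface, if the arm or the gripper's body presses on something with over 40 N, if the wrist force passes 120 N, or if a joint passes its speed limit or range.

## Robot

A 7-joint arm with a two-finger parallel gripper is mounted at the origin on the work surface. World frame = base frame: x ahead of the robot, y to its left, z up, the work surface at z = 0. Lengths are in m, angles in degrees, forces in N, time in s.
With the tool pointing down it reaches from about 0.4 to 0.85 m from the base axis. Payload 6.9 kg.
Tool frame: the origin (TCP) lies at the centre of the arm's flange, where the gripper is bolted on; the fingertips stand manip.tcp_to_tips ahead of it and the grasp point (between the pads) lies 155 mm ahead of it (manip.tcp_to_tips is the distance from the TCP to the fingertips, in m); y points along the fingers, z is the direction in which the jaws open and shut, and the axes are right-handed (so a half turn about y gives the same grasp; the last joint's range is limited). The gripper opens to 85 mm and grips with 20 to 120 N. Pads are 22 mm wide; open, the fingers measure 114 mm over their backs; the gripper's body (76 mm by 85 mm) begins 54 mm behind the grasp point. The pads swing forward as they close: fully open they stand 13 mm farther back than shut.
Start: joints at [6.045, 29.078, -13.613, 85.955, 7.202, 65.827, -8.869], TCP at [0.625, -0, 0.405] pointing down, gripper open.
Joint ranges: [-176.47, 176.47], [-13.61, 117.27], [-81.72, 77.17], [0.22, 143.17], [-87.28, 267.28], [10, 112.55], [-165.47, 165.47]. Speed limits (degrees/s): [136.94, 136.94, 180, 180, 180, 180, 180].

## Interface

Orientations are given as a 3x3 rotation matrix whose columns are the frame's x, y, z axes.
In Python, from workcell import manip gives the robot as it stands. The module is installed in compiled form; this text tells all that it offers.
- The arm moves only by the tool apply_moves, never from a script. Its argument "increments" is a list of rows, each a list of 5 numbers: the gripper's target within -1 to 1 (fully open at 1, half-way at 0, shut at -1), then the shift along the tool's x, y, z in mm, then the turn about the tool's y in rad. A call has 1 to 5 rows; each row is the pose to reach, as a shift and turn from the pose measured when the call began, along the tool's axes at that moment; what a row does not reach only later rows make up. A row lasts 1/12 s, in which the tool goes at most 41.7 mm and 7.16 degrees, less where a joint would pass 70% of its speed; a pose out of reach is approached as far as the arm can. A call with a gripper value outside its range is refused whole. The fingers move at their own pace and stop on an object; "grip_force" is the grip in N (left out, the last holds). Time passes only in rows, so rows that repeat a pose let the fingers close. It gives the time, the measured TCP pose, the force and the opening at its end, in the units of the state.
- manip.observe(): the state, without advancing time (a new reading comes with each control period).
- manip.read_camera(name): name is "scene" or "side" or "wrist"; returns a dict with "img" (384x512x3 uint8, red, green, blue), "camera_matrix" (3x3 intrinsics, pixels), "origin" and "attitude" of the camera in the world; the wrist camera has in their place "T_tool_cam" (4x4, takes a point from camera to tool coordinates, whose origin is the TCP and whose axes are the tool frame's). Camera axes: x right, y down, z forward; pixel columns grow to the right and rows downward; lengths in m; the calibration is good to about 2 mm. A picture is of the moment at which its call begins: read the wrist's pose just before it. There is no depth.
- manip.finish_job(): hands the job in, once; it reports no verdict.
The state is a dict: "clock": time; "joints": joint angles; "joint_vel": joint speeds; "effort": joint torques, N m; "eef_pos": TCP position; "tcp_rot": TCP orientation; "wrist_force": force on the tool from outside, world axes, zero at the start; "torque": the same for the moment, N m; "opening": finger opening in m.
Only numpy, scipy, OpenCV 4.12 (cv2) and the standard library are available. Lean on these libraries where they do the work, as an engineer would, in place of code of your own. Each camera call takes 0.05 s, during which the arm holds its last target. There are 200 camera calls.

## Working session

There is one attempt and no reset: what is moved stays moved. The work goes in short steps, Python scripts to look and compute and a tool call to move; the robot and the scene stay as the last step left them, time stands still between calls to the robot, and variables do not carry over. Pictures are saved under pics/ and viewed, about 8 in all and at most 12, crops included, and the job is handed in when it is done.

Besides the shell and the picture viewer there is one more tool, called by a JSON object that holds its "fn" and its "kwargs". apply_moves: Moves the arm, as the interface text tells. Its arguments: {"type":"object","properties":{"increments":{"type":"array","items":{"type":"array","items":{"type":"number"}}},"grip_force":{"type":"number"}},"required":["increments"]}

```bash
mkdir -p pics; python3 - <<'E'
from workcell import manip
import cv2,numpy as np
s=manip.observe();print({k:np.round(v,3).tolist() for k,v in s.items()},manip.tcp_to_tips)
for n in("scene","side","wrist"):
    c=manip.read_camera(n);cv2.imwrite(f"pics/{n}0.png",c["img"][...,::-1]);np.savez(f"{n}0.npz",**c)
    print(n,{k:np.round(v,4).tolist() for k,v in c.items() if k!="img"})
E
```

```text
{'clock': 0.0, 'joints': [6.045, 29.126, -13.609, 86.009, 7.201, 65.827, -8.869], 'joint_vel': [0.005, -0.082, 0.076, 0.065, -0.027, -0.022, 0.032], 'effort': [0.001, -62.059, -2.187, -24.966, 0.012, 0.012, 0.0], 'eef_pos': [0.625, -0.0, 0.404], 'tcp_rot': [[0.0, -0.002, 1.0], [-1.0, -0.0, 0.0], [0.0, -1.0, -0.002]], 'wrist_force': [-0.299, -0.268, -0.381], 'torque': [0.024, -0.037, 0.015], 'opening': 0.085} 0.1734
scene {'camera_matrix': [[369.9565, 0.0, 254.8872], [0.0, 369.9565, 188.5789], [0.0, 0.0, 1.0]], 'origin': [1.181, 0.1052, 1.2105], 'attitude': [[-0.1678, 0.8509, -0.4979], [0.9858, 0.143, -0.0877], [-0.0034, -0.5055, -0.8628]]}
side {'camera_matrix': [[367.8272, 0.0, 244.9191], [0.0, 367.8272, 190.952], [0.0, 0.0, 1.0]], 'origin': [0.2445, 0.7406, 0.839], 'attitude': [[-0.9381, -0.2361, 0.2535], [-0.3463, 0.6576, -0.6691], [-0.0088, -0.7155, -0.6986]]}
wrist {'camera_matrix': [[310.5549, 0.0, 255.9119], [0.0, 310.5549, 191.342], [0.0, 0.0, 1.0]], 'T_tool_cam': [[0.0009, 0.9638, 0.2667, -0.0682], [0.0004, -0.2667, 0.9638, 0.0305], [1.0, -0.0007, -0.0006, 0.0011], [0.0, 0.0, 0.0, 1.0]]}
```

View pics/scene0.png

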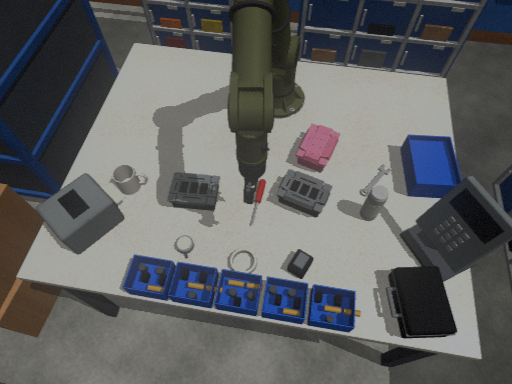

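View pics/wrist0.png

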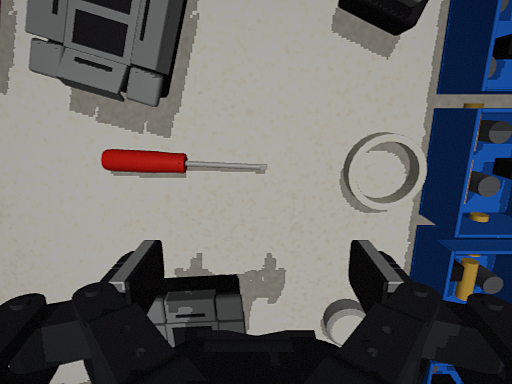

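View pics/side0.png

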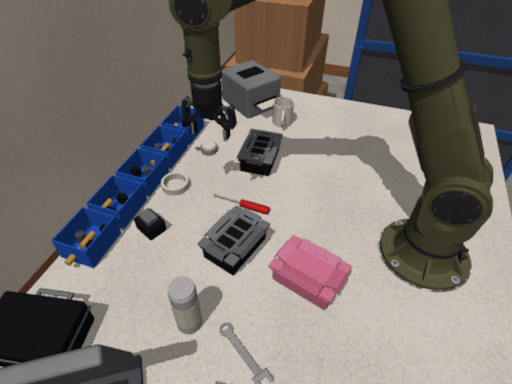

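The two grey boxes sit at scene pixels (195,190) and (304,192). The one at +y, wrist pixel (110,40), appears to have raised flaps. I'll enlarge both boxes to confirm that and pick out the corners.

```bash
python3 - <<'E'
import cv2,numpy as np
I={n:cv2.imread(f"pics/{n}0.png") for n in("scene","side","wrist")}
def crop(n,x,y,w,h):return cv2.resize(I[n][y:y+h,x:x+w],(400,300),interpolation=cv2.INTER_CUBIC)
a=np.vstack([np.hstack([crop("scene",264,160,80,60),crop("scene",155,160,80,60)]),np.hstack([crop("side",185,195,100,75),crop("wrist",10,0,200,150)])])
cv2.imwrite("pics/c1.png",a)
E
```

```text
(no output)
```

View pics/c1.png

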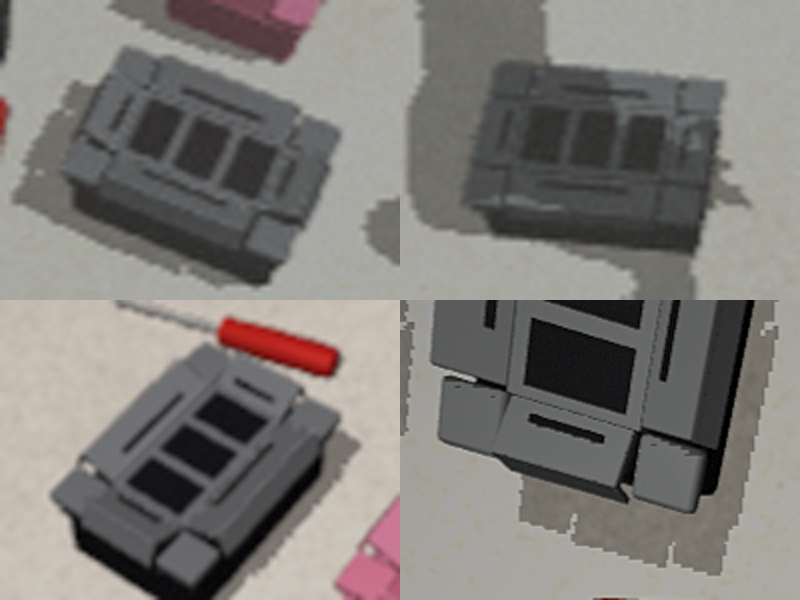

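The open box is the one at scene (304,192): the flaps stand up with gaps beside the corner pieces. The other box is flush. Next, a rough pose from the lid corners.

```bash
cat > h.py <<'E'
import numpy as np,cv2
from workcell import manip
def ray(c,uv,z,pose=None):
    K=c["camera_matrix"]
    if "origin" in c: o,R=c["origin"],c["attitude"]
    else:
        T=np.array(c["T_tool_cam"]);p,Rt=pose;R=Rt@T[:3,:3];o=p+Rt@T[:3,3]
    uv=np.atleast_2d(np.array(uv,float));d=np.c_[(uv-[K[0,2],K[1,2]])/[K[0,0],K[1,1]],np.ones(len(uv))]@np.array(R).T
    return (o+d*((z-o[2])/d[:,2])[:,None])[:,:2]
E
python3 - <<'E'
from h import *
S=np.load("scene0.npz");D=np.load("side0.npz")
a=ray(S,[(289,169.6),(332,186),(319.5,212),(277.5,193.5),(305,190)],.07)
b=ray(D,[(236.5,206.5),(270,222.5),(232,266),(198,243),(234.5,233.5)],.07)
for n,q in(("scene",a),("side",b)):
    print(n,q.round(4).tolist(),q[:4].mean(0))
    for i in range(4):
        e=q[(i+1)%4]-q[i];print(np.hypot(*e).round(3),np.degrees(np.arctan2(e[1],e[0])).round(1))
print(manip.observe()["eef_pos"])
E
```

```text
scene [[0.4222, 0.0995], [0.4665, 0.26], [0.5781, 0.2243], [0.5295, 0.0717], [0.4991, 0.1663]] [0.49909432 0.16387371]
0.167 74.6
0.117 -17.8
0.16 -107.7
0.111 165.5
side [[0.5243, 0.0722], [0.4158, 0.0973], [0.4616, 0.2645], [0.5717, 0.2286], [0.4934, 0.1665]] [0.49333513 0.16563203]
0.111 167.0
0.173 74.7
0.116 -18.1
0.163 -106.9
[ 6.24870977e-01 -5.57019503e-05  4.04012993e-01]
```

{"fn": "apply_moves", "kwargs": {"increments": [[-1, -25, 0, -28, 0.06], [-1, -50, 0, -57, 0.12], [-1, -75, 0, -85, 0.17], [-1, -100, 0, -113, 0.23], [-1, -123, 0, -141, 0.288]]}}

```text
clock: 0.57
eef_pos: [0.4822, 0.124, 0.404]
tcp_rot: [[-0.287, -0.002, 0.958], [-0.958, 0.0, -0.287], [0.0, -1.0, -0.002]]
wrist_force: [0.5, 1.0, 0.5]
opening: 0.0255
```

{"fn": "apply_moves", "kwargs": {"increments": [[-1, 0, 0, 0, 0], [-1, 0, 0, 0, 0], [-1, 0, 0, 0, 0], [-1, 0, 0, 0, 0]]}}

```text
clock: 0.9
eef_pos: [0.4831, 0.1231, 0.4039]
tcp_rot: [[-0.288, -0.001, 0.958], [-0.958, -0.0, -0.288], [0.001, -1.0, -0.001]]
wrist_force: [0.2, -0.4, -0.7]
opening: 0.0001
```

```bash
python3 - <<'E'
from h import *
s=manip.observe();print({k:np.round(v,4).tolist() for k,v in s.items()})
c=manip.read_camera("wrist");np.savez("wrist1.npz",p=s["eef_pos"],R=s["tcp_rot"],**c)
cv2.imwrite("pics/w1.png",cv2.resize(c["img"][...,::-1],(768,576),interpolation=cv2.INTER_CUBIC))
E
```

```text
{'clock': 0.9, 'joints': [-8.2243, 17.9265, -11.9802, 104.6019, 4.3038, 57.9933, -38.6473], 'joint_vel': [0.5487, 0.3985, 0.0315, -0.2118, -0.0999, 0.1631, -0.2992], 'effort': [-0.7527, -47.3344, -1.4792, -23.1476, -0.0459, 0.031, 0.002], 'eef_pos': [0.4831, 0.1231, 0.4039], 'tcp_rot': [[-0.2877, -0.0014, 0.9577], [-0.9577, -0.0002, -0.2877], [0.0006, -1.0, -0.0013]], 'wrist_force': [0.1836, -0.4312, -0.6967], 'torque': [0.0121, -0.0032, 0.0081], 'opening': 0.0001}
```

View pics/w1.png

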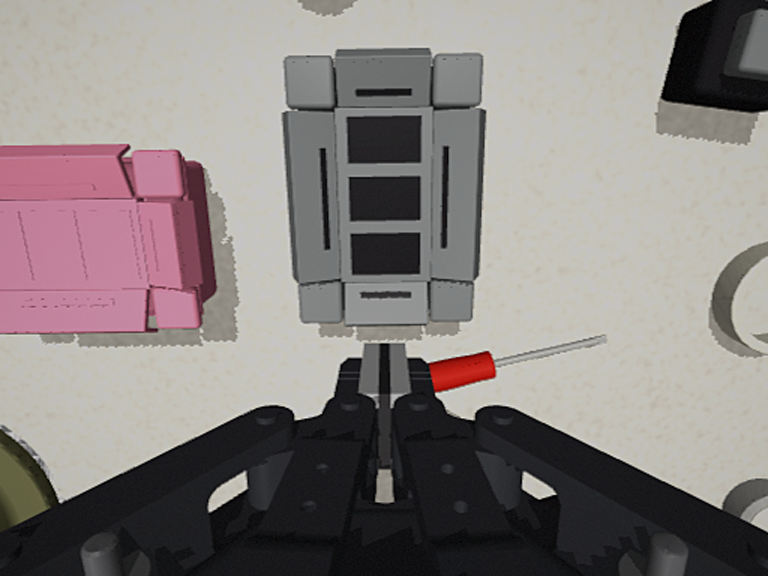

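The box is seen almost straight on. In the enlarged view its lid corners are at (285,56), (482,54), (473,322) and (301,322), and all four flaps are raised. I'll compute the pose and the tool-frame shifts to the four press points.

```bash
python3 - <<'E'
from h import *
c=dict(np.load("wrist1.npz"));P=(c["p"],c["R"])
q=ray(c,(np.array([(285,56),(482,54),(473,322),(301,322)])+.5)/1.5-.5,.07,P)
r=ray(c,(np.array([(384,139),(385,198),(386,253.5)])+.5)/1.5-.5,.069,P)
g=cv2.cvtColor(c["img"],cv2.COLOR_RGB2GRAY)
m=np.zeros_like(g);m[70:190,226:286]=(g[70:190,226:286]<60)*255
n,_,st,ce=cv2.connectedComponentsWithStats(m)
k=[i for i in range(1,n) if st[i,4]>500];print(ce[k].round(1).tolist());r=ray(c,ce[k],.069,P)
print("recess",r.round(4).tolist());
for i in range(4): e=q[(i+1)%4]-q[i];print(np.hypot(*e).round(4),np.degrees(np.arctan2(e[1],e[0])).round(1))
cc=q.mean(0);print("centre",cc)
y=(q[0]-q[3])+(q[1]-q[2]);y/=np.hypot(*y);x=np.array([y[1],-y[0]]);print("yaw",np.degrees(np.arctan2(x[1],x[0])))
Rt=c["R"]
for n,o in(("near",(-51,0)),("far",(51,0)),("left",(0,76)),("right",(0,-76))):
    t=cc+(x*o[0]+y*o[1])/1000;d=np.r_[t-c["p"][:2],0]*1000
    print(n,t.round(4),"tool x,z",(Rt.T@d).round(1)[[0,2]])
E
```

```text
[[255.6, 92.4], [256.1, 132.0], [256.8, 168.8]]
recess [[0.5062, 0.1996], [0.4961, 0.1646], [0.4864, 0.1298]]
0.117 -16.3
0.1685 -105.7
0.1187 163.3
0.1675 73.7
centre [0.49661679 0.16428371]
yaw -15.95490572441889
near [0.4476 0.1783] tool x,z [-42.7 -49.9]
far [0.5457 0.1503] tool x,z [-44.  52.]
left [0.5175 0.2374] tool x,z [-119.3    0. ]
right [0.4757 0.0912] tool x,z [32.7  2.1]
```

{"fn": "apply_moves", "kwargs": {"increments": [[-1, -22, 5, -25, 0], [-1, -43, 30, -50, 0], [-1, -43, 65, -50, 0], [-1, -43, 100, -50, 0], [-1, -43, 132, -50, 0]]}}

```text
clock: 1.37
eef_pos: [0.448, 0.1781, 0.2703]
tcp_rot: [[-0.289, -0.001, 0.957], [-0.957, 0.0, -0.289], [0.0, -1.0, -0.001]]
wrist_force: [0.1, 0.2, 0.2]
opening: -0.0003
```

{"fn": "apply_moves", "kwargs": {"increments": [[-1, 0, 2, 0, 0], [-1, 0, 4, 0, 0], [-1, 0, 6, 0, 0], [-1, 0, 8, 0, 0]]}}

```text
clock: 1.7
eef_pos: [0.449, 0.1781, 0.2637]
tcp_rot: [[-0.29, 0.002, 0.957], [-0.957, 0.001, -0.29], [-0.002, -1.0, 0.001]]
wrist_force: [-0.7, -1.0, 0.3]
opening: -0.0
```

{"fn": "apply_moves", "kwargs": {"increments": [[-1, 0, 3, 0, 0], [-1, 0, 6, 0, 0], [-1, 0, 8, 0, 0], [-1, 0, 10, 0, 0], [-1, 0, 12, 0, 0]]}}

```text
clock: 2.12
eef_pos: [0.4491, 0.1783, 0.2521]
tcp_rot: [[-0.29, 0.002, 0.957], [-0.957, 0.002, -0.29], [-0.002, -1.0, 0.002]]
wrist_force: [-1.8, -0.2, 7.8]
opening: 0.0001
```

{"fn": "apply_moves", "kwargs": {"increments": [[-1, 0, 1, 0, 0], [-1, 0, 2, 0, 0], [-1, 0, 3, 0, 0], [-1, 0, 4, 0, 0]]}}

```text
clock: 2.45
eef_pos: [0.4491, 0.1783, 0.2482]
tcp_rot: [[-0.289, 0.003, 0.957], [-0.957, 0.002, -0.289], [-0.002, -1.0, 0.002]]
wrist_force: [-0.0, 0.2, -0.9]
opening: -0.0003
```

{"fn": "apply_moves", "kwargs": {"increments": [[-1, 0, 2, 0, 0], [-1, 0, 3, 0, 0], [-1, 0, 4, 0, 0], [-1, 0, 5, 0, 0], [-1, 0, 5, 0, 0]]}}

```text
clock: 2.87
eef_pos: [0.4491, 0.1783, 0.2435]
tcp_rot: [[-0.289, 0.003, 0.957], [-0.957, 0.001, -0.289], [-0.002, -1.0, 0.002]]
wrist_force: [-1.6, -0.9, 5.5]
opening: 0.0
```

{"fn": "apply_moves", "kwargs": {"increments": [[-1, 0, -26, 0, 0], [-1, 0, -30, 25, 0], [-1, 0, -30, 60, 0], [-1, -1, -28, 95, 0], [-1, -1, -22, 100, 0]]}}

```text
clock: 3.28
eef_pos: [0.5504, 0.1477, 0.2665]
tcp_rot: [[-0.294, 0.009, 0.956], [-0.956, 0.001, -0.294], [-0.004, -1.0, 0.009]]
wrist_force: [0.6, -0.2, 0.2]
opening: -0.0001
```

{"fn": "apply_moves", "kwargs": {"increments": [[-1, 0, 3, 0, 0], [-1, 0, 6, 0, 0], [-1, 0, 9, 0, 0], [-1, 0, 11, 0, 0], [-1, 0, 13, 0, 0]]}}

```text
clock: 3.7
eef_pos: [0.5497, 0.1483, 0.2537]
tcp_rot: [[-0.293, 0.009, 0.956], [-0.956, 0.001, -0.293], [-0.004, -1.0, 0.008]]
wrist_force: [-1.0, -1.7, 6.9]
opening: -0.0001
```

{"fn": "apply_moves", "kwargs": {"increments": [[-1, 0, 1, 0, 0], [-1, 0, 2, 0, 0], [-1, 0, 3, 0, 0], [-1, 0, 4, 0, 0]]}}

```text
clock: 4.03
eef_pos: [0.55, 0.1483, 0.2507]
tcp_rot: [[-0.292, 0.012, 0.956], [-0.956, 0.001, -0.292], [-0.005, -1.0, 0.011]]
wrist_force: [1.6, -2.0, 3.0]
opening: 0.0001
```

{"fn": "apply_moves", "kwargs": {"increments": [[-1, 0, 2, 0, 0], [-1, 0, 3, 0, 0], [-1, 0, 4, 0, 0], [-1, 0, 5, 0, 0]]}}

```text
clock: 4.37
eef_pos: [0.5496, 0.1486, 0.2453]
tcp_rot: [[-0.292, 0.011, 0.956], [-0.956, 0.001, -0.292], [-0.004, -1.0, 0.01]]
wrist_force: [-0.1, 0.1, -0.1]
opening: 0.0005
```

{"fn": "apply_moves", "kwargs": {"increments": [[-1, 0, 1, 0, 0], [-1, 0, 2, 0, 0], [-1, 0, 2, 0, 0]]}}

```text
clock: 4.62
eef_pos: [0.5493, 0.1488, 0.2435]
tcp_rot: [[-0.292, 0.01, 0.957], [-0.957, 0.001, -0.292], [-0.004, -1.0, 0.009]]
wrist_force: [-1.6, -0.1, 3.6]
opening: 0.0002
```

{"fn": "apply_moves", "kwargs": {"increments": [[-1, 0, -26, 0, 0], [-1, -20, -32, -16, 0], [-1, -48, -32, -37, 0], [-1, -70, -30, -54, 0], [-1, -75, -24, -58, 0]]}}

```text
clock: 5.03
eef_pos: [0.5134, 0.2429, 0.2681]
tcp_rot: [[-0.286, 0.011, 0.958], [-0.958, 0.006, -0.286], [-0.009, -1.0, 0.009]]
wrist_force: [-0.7, 1.8, -0.1]
opening: -0.0003
```

{"fn": "apply_moves", "kwargs": {"increments": [[-1, 0, 0, 0, 0], [-1, 0, 0, 0, 0]]}}

```text
clock: 5.2
eef_pos: [0.5129, 0.2438, 0.2678]
tcp_rot: [[-0.283, 0.01, 0.959], [-0.959, 0.006, -0.284], [-0.009, -1.0, 0.008]]
wrist_force: [0.6, 0.4, -0.2]
opening: -0.0
```

{"fn": "apply_moves", "kwargs": {"increments": [[-1, 3, 1, 2, 0], [-1, 6, 3, 5, 0], [-1, 6, 6, 5, 0], [-1, 6, 10, 5, 0], [-1, 6, 13, 5, 0]]}}

```text
clock: 5.62
eef_pos: [0.5164, 0.2358, 0.2543]
tcp_rot: [[-0.285, 0.01, 0.958], [-0.958, 0.006, -0.285], [-0.008, -1.0, 0.008]]
wrist_force: [0.0, -0.5, 6.9]
opening: 0.0
```

{"fn": "apply_moves", "kwargs": {"increments": [[-1, 0, 2, 0, 0], [-1, 0, 3, 0, 0], [-1, 0, 4, 0, 0], [-1, 0, 5, 0, 0]]}}

```text
clock: 5.95
eef_pos: [0.5167, 0.2362, 0.2495]
tcp_rot: [[-0.285, 0.011, 0.959], [-0.959, 0.006, -0.285], [-0.009, -1.0, 0.008]]
wrist_force: [-0.2, 1.3, 0.5]
opening: 0.0
```

{"fn": "apply_moves", "kwargs": {"increments": [[-1, 0, 2, 0, 0], [-1, 0, 3, 0, 0], [-1, 0, 4, 0, 0], [-1, 0, 5, 0, 0]]}}

```text
clock: 6.28
eef_pos: [0.5166, 0.236, 0.244]
tcp_rot: [[-0.285, 0.01, 0.959], [-0.959, 0.006, -0.285], [-0.008, -1.0, 0.008]]
wrist_force: [-0.2, 0.0, -0.4]
opening: 0.0002
```

{"fn": "apply_moves", "kwargs": {"increments": [[-1, 0, 1, 0, 0], [-1, 0, 1.5, 0, 0], [-1, 0, 1.5, 0, 0]]}}

```text
clock: 6.53
eef_pos: [0.5166, 0.2359, 0.2434]
tcp_rot: [[-0.285, 0.01, 0.958], [-0.958, 0.006, -0.285], [-0.009, -1.0, 0.008]]
wrist_force: [-1.8, -0.4, 8.4]
opening: -0.0001
```

{"fn": "apply_moves", "kwargs": {"increments": [[-1, 0, -30, 0, 0], [-1, 35, -34, 0, 0], [-1, 72, -34, 0, 0], [-1, 110, -34, 0, 0], [-1, 135, -32, 0, 0]]}}

```text
clock: 6.95
eef_pos: [0.4765, 0.1031, 0.2744]
tcp_rot: [[-0.287, 0.01, 0.958], [-0.958, 0.004, -0.287], [-0.007, -1.0, 0.008]]
wrist_force: [-0.4, -0.8, -0.5]
opening: 0.0
```

{"fn": "apply_moves", "kwargs": {"increments": [[-1, 5, 0, 0, 0], [-1, 10, 3, 0, 0], [-1, 10, 5, 0, 0]]}}

```text
clock: 7.2
eef_pos: [0.4738, 0.093, 0.2693]
tcp_rot: [[-0.288, 0.01, 0.958], [-0.958, 0.004, -0.288], [-0.007, -1.0, 0.009]]
wrist_force: [-1.0, 0.7, -0.0]
opening: -0.0002
```

{"fn": "apply_moves", "kwargs": {"increments": [[-1, 2, 3, 1, 0], [-1, 3, 6, 1, 0], [-1, 3, 9, 1, 0], [-1, 3, 12, 1, 0], [-1, 3, 15, 1, 0]]}}

```text
clock: 7.62
eef_pos: [0.4742, 0.0905, 0.2539]
tcp_rot: [[-0.287, 0.01, 0.958], [-0.958, 0.004, -0.287], [-0.007, -1.0, 0.009]]
wrist_force: [-2.8, -3.4, 10.1]
opening: -0.0001
```

{"fn": "apply_moves", "kwargs": {"increments": [[-1, 0, 2, 0, 0], [-1, 0, 3, 0, 0], [-1, 0, 4, 0, 0], [-1, 0, 5, 0, 0]]}}

```text
clock: 7.95
eef_pos: [0.4743, 0.0909, 0.2487]
tcp_rot: [[-0.287, 0.01, 0.958], [-0.958, 0.004, -0.287], [-0.007, -1.0, 0.009]]
wrist_force: [-0.9, 0.4, 0.4]
opening: 0.0002
```

{"fn": "apply_moves", "kwargs": {"increments": [[-1, 0, 2, 0, 0], [-1, 0, 3, 0, 0], [-1, 0, 4, 0, 0], [-1, 0, 5, 0, 0], [-1, 0, 6, 0, 0]]}}

```text
clock: 8.37
eef_pos: [0.4744, 0.0911, 0.2431]
tcp_rot: [[-0.287, 0.011, 0.958], [-0.958, 0.004, -0.287], [-0.007, -1.0, 0.009]]
wrist_force: [-4.2, -1.1, 21.4]
opening: -0.0002
```

Right flap is shut. Now I'll go up to about the first viewpoint to check.

{"fn": "apply_moves", "kwargs": {"increments": [[-1, 0, -35, 0, 0], [-1, -8, -70, 0, 0], [-1, -16, -105, 0, 0], [-1, -24, -140, 0, 0], [-1, -32, -160, 0, 0]]}}

```text
clock: 8.78
eef_pos: [0.4821, 0.1215, 0.4072]
tcp_rot: [[-0.287, 0.015, 0.958], [-0.958, 0.006, -0.287], [-0.01, -1.0, 0.013]]
wrist_force: [0.3, -0.7, -0.1]
opening: -0.0
```

{"fn": "apply_moves", "kwargs": {"increments": [[-1, 0, 0, 0, 0], [-1, 0, 0, 0, 0], [-1, 0, 0, 0, 0]]}}

```text
clock: 9.03
eef_pos: [0.4817, 0.1211, 0.4063]
tcp_rot: [[-0.287, 0.014, 0.958], [-0.958, 0.005, -0.287], [-0.009, -1.0, 0.012]]
wrist_force: [-0.2, -1.2, -0.3]
opening: -0.0001
```

```bash
python3 - <<'E'
from h import *
s=manip.observe();print(s["clock"],s["eef_pos"])
c=manip.read_camera("wrist");cv2.imwrite("pics/w2.png",cv2.resize(c["img"][...,::-1],(768,576),interpolation=cv2.INTER_CUBIC))
g=cv2.cvtColor(c["img"],cv2.COLOR_RGB2GRAY);m=np.zeros_like(g);m[60:200,216:296]=(g[60:200,216:296]<60)*255
n,_,st,ce=cv2.connectedComponentsWithStats(m);k=[i for i in range(1,n) if st[i,4]>500]
print(ray(c,ce[k],.069,(s["eef_pos"],s["tcp_rot"])).round(4).tolist())
L=[]
for n,b in(("scene",(264,160,80,60)),("side",(185,195,100,75))):
    i=manip.read_camera(n)["img"][...,::-1];cv2.imwrite(f"pics/{n}1.png",i);d=cv2.absdiff(i,cv2.imread(f"pics/{n}0.png"))
    x,y,w,h=b;L.append(np.hstack([cv2.resize(i[y:y+h,x:x+w],(400,300),interpolation=cv2.INTER_CUBIC),cv2.resize(d*2,(400,300))]))
cv2.imwrite("pics/c2.png",np.vstack(L))
E
```

```text
9.0333 [0.48166764 0.12110137 0.40634528]
[[0.506, 0.1996], [0.496, 0.1646], [0.4861, 0.1299]]
```

View pics/w2.png

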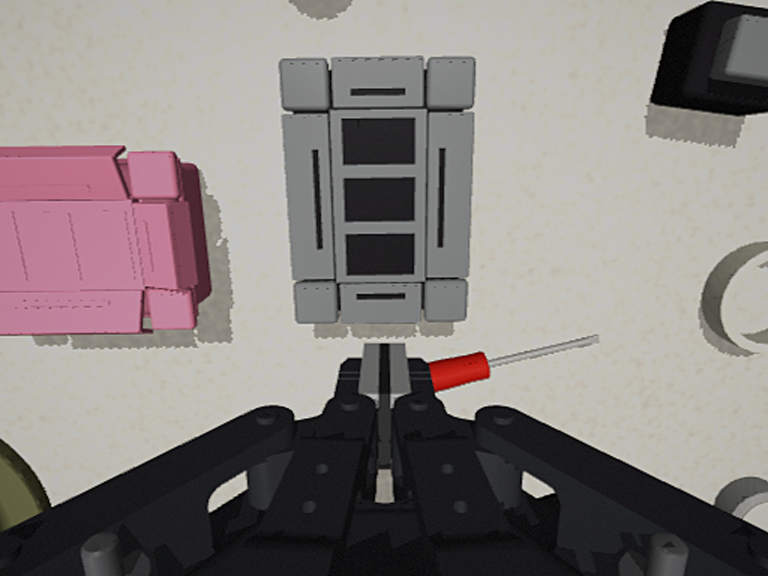

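View pics/c2.png

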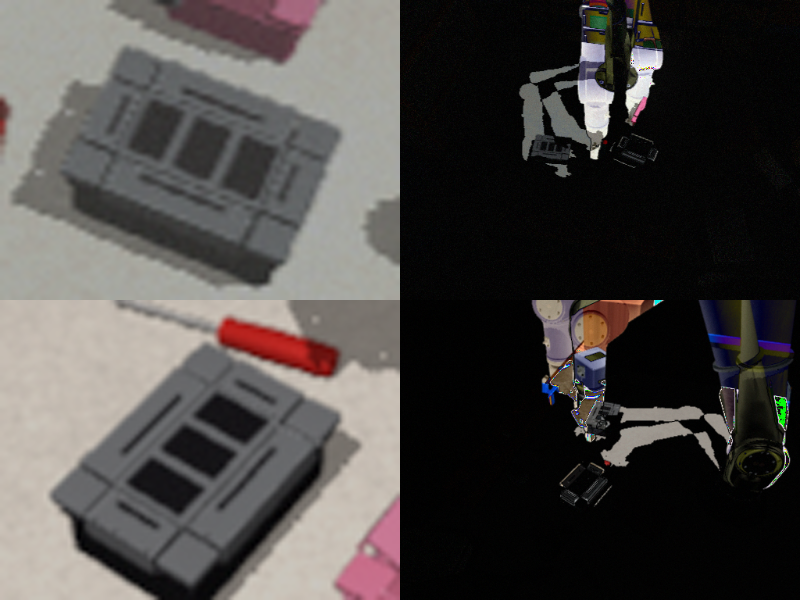

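All four flaps are flush in the wrist view (lid at (280–475, 57–323)) and in both fixed views. The box moved by less than 1 mm. The difference images show changes only at the flaps and where the arm and its shadow moved.

```bash
python3 -c "
from workcell import manip
print(manip.finish_job())"
```

```text
the job is handed in; nothing more can be done
None
```

I pressed all four flaps of the open box (centre about x 0.496, y 0.164) shut with the closed fingertips, in the order near, far, left, right. I then lifted clear and handed the job in at about 9 s of robot time.

- **Flaps:** each one resisted with 7–10 N, then the force fell away as it snapped over. The fingertips then met a firm surface at lid height, about 70 mm. The final wrist, scene and side pictures show all four flush.
- **Force:** the highest reading was 21 N, from a slight over-press on the right flap after it had closed.
- **Box position:** the box's position changed by less than 1 mm.
- **Other things:** comparing the scene and side pictures before and after shows changes only at the flaps and where the arm and its shadow moved.
- **Deviation:** on the far flap the fingertips came down about 6 mm further out than planned, but it still closed.

No check failed or disagreed.

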